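Lock the slab roller's gap nut with its jam nut

ROBOT

A 6-joint arm with a two-finger parallel gripper is mounted at the origin on the work surface. World frame = base frame: x ahead of the robot, y to its left, z up, the work surface at z = 0. Lengths are in mm, angles in rad, forces in N, time in s.
With the tool pointing down it reaches from about 275 to 750 mm from the base axis. Payload 10.2 kg.
Tool frame: the origin (TCP) lies at the very end of the fingers, on their centre line; the grasp point (between the pads) lies 19 mm behind it; z points along the fingers, y is the line along which they close (so a half turn about z gives the same grasp; the last joint's range is limited). The gripper opens to 85 mm and grips with 20 to 120 N. Pads are 22 mm wide; open, the fingers measure 114 mm over their backs; the gripper's body (76 mm by 85 mm) begins 54 mm behind the grasp point. The pads swing forward as they close: fully open they stand 13 mm farther back than shut.
Start: joints at [0.978, 0.313, 1.498, -0, 1.331, -0.223], TCP at [189.763, 489.511, 231.294] pointing down, gripper open.
Joint ranges: [-2.94, 2.94], [-0.97, 2.17], [0.19, 2.56], [-1.23, 4.37], [0.02, 3.11], [-2.88, 2.88]. Speed limits (rad/s): [2.39, 2.39, 3.01, 3.14, 3.14, 3.14].

INTERFACE

Orientations are given as a unit quaternion [w, x, y, z].
In Python, from rig import * gives the robot as it stands. The module is installed in compiled form; this text tells all that it offers.
- The arm moves only by the shell command python3 -m crank 'ROWS' [FORCE]. ROWS is JSON, a list that holds one entry, the list of rows, each a list of 7 numbers: the shift along the tool's x, y, z in units of 25 mm (1.0 is 25 mm), then the turn, a rotation vector about the tool's x, y, z in units of 8 degrees (1.0 is 8 degrees), then the finger opening in mm, from 0 to 85.4. A call has exactly 8 rows; each row shifts and turns the commanded pose from where the row before left it, along the tool's axes as they then stand; what a row does not reach is not made up. A row lasts 1/10 s, in which the tool goes at most 50 mm and 8.59 degrees, less where a joint would pass 70% of its speed; a pose out of reach is approached as far as the arm can. A call is refused whole if a number of a shift passes 1 or a number of a turn 1, either way. A call with a gripper value outside its range is refused whole. The fingers move at their own pace and stop on an object; FORCE is the grip in N (left out, the last holds). Time passes only in rows, so rows that do not move let the fingers close, or fill a call up. It gives the time, the measured TCP pose, the force, the opening and the grip force at its end, in the units of the state.
- sense(): the state, without advancing time (a new reading comes with each control period).
- capture(name): name is "scene" or "top" or "wrist"; returns the picture (420x560x3 uint8, blue, green, red); there is no depth.
- camera_model(name): a dict with "fx", "fy", "cx", "cy" (pixels), "world_from_camera" (4x4, takes a point from camera to world coordinates); the wrist camera has in their place "T_tool_cam" (4x4, takes a point from camera to tool coordinates, whose origin is the TCP and whose axes are the flange's). Camera axes: x right, y up, looking along -z (the intrinsics and any distortion apply to the point x, -y, -z); pixel columns grow to the right and rows downward; lengths in mm; the calibration is good to about 2 mm. A picture is of the moment at which its call begins: read the wrist's pose just before it. camera_model takes no time and is no camera call.
- finish_job(): hands the job in; it is judged then, once.
The state is a dict: "time_s": time; "joints": joint angles; "dq": joint speeds; "tau": joint torques, N m; "eef_pos": TCP position; "ee_rot": TCP orientation; "force": force on the tool from outside, world axes, zero at the start; "wrist_torque": the same for the moment, N m; "grip_width": opening from 0.0 (shut) to 1.0 (fully open); "grip_force": force on a finger pad.
Only numpy, scipy, OpenCV 4.12 (cv2) and the standard library are available. Lean on these libraries where they do the work, as an engineer would, in place of code of your own. Each camera call takes 0.05 s, during which the arm holds its last target. There are 200 camera calls.

TASK

Lock the roller-gap setting of the slab roller: lay the large open-ended spanner flat on the plate with its jaws fully home on the lower hexagon nut and its handle beside the brace post, and let go of it. Then turn the two-lugged jam nut clockwise until it is firmly tight, with the spanner bracing against the post, without overtightening it and without letting the lower nut turn more than about 15 degrees. Leave the spanner on the nut and do not disturb the other things on the table.

Things in the scene. Friction and masses are not known exactly. Their poses are not given: they have to be found in the camera images.
- stand: Grey end plate of a slab roller, fixed, 22 mm thick: a tongue 140 mm wide (x -195 to 65 mm), then a part 280 mm wide (to x = 205) with a wooden roller at x = 150, 87 mm high above the table. Origin: on the table under the stud; x points to the roller, z up. The stud (20 mm diameter, top 77 mm above the table) stands at the origin and carries the lower nut and the jam nut on top of it.
- post: Steel brace post, 14 mm diameter, 40 mm high, fixed on the plate at x -165, y 19.5 mm of the stand. Origin: centre of its foot. A spanner on the nut has its handle along the stand's -x, 3.5 mm clear of the post on its -y side; the jam nut turned clockwise swings the spanner against the post. More than 11 N of the spanner on the post (about 1.8 Nm at the jam nut) is overtightening.
- nut_center (a point): The lower nut: steel hexagon, 36 mm across flats, 16 mm high, round the stud. The point is the centre of its underside, on the plate's top, 22 mm above the table. At the start two flats face the stand's +y and -y, so jaws slid along the stand's +x fit over them; a corner points to -x.
- nut (a joint): Turn of the lower nut from its set position, rad, 0 at the start, positive clockwise from above. It turns with only 0.12 Nm, less than the jam nut's friction on it, so unheld it goes round with the jam nut. It must stay within 0.35 either way.
- jam_grip (a point): The jam nut: dark steel, a round 34 mm hub on the lower nut with a two-lugged bar on top, 64 mm long, 22 mm thick, 26 mm high, from 48 to 74 mm above the table. The point is the middle of the bar, on the stud's axis, 61 mm above the table; x runs along the bar, z up.
- jam (a joint): Turn of the jam nut relative to the lower nut, rad, positive clockwise (tightening). It starts loose by about 0.5 to 1.3 rad; where it seats must be felt. It turns with a steady 0.2 Nm of friction, then the torque rises steeply, by about 0.25 Nm for each further 0.01 rad of the grip; firmly tight is 0.7 to 1.3 Nm. It stays where it is left.
- spanner: Larger of two steel open-ended spanners, loose, about 0.3 kg, flat on the table beside the plate, 10 mm thick. Origin: jaw centre, underside; x points out of the mouth, z up. Jaws 37.6 mm apart from the floor at x -22 mm to x 13, then flared to x 24; head 64 mm wide (74 at the tips), back at x -38, sloping to x -55; handle 18 mm wide to x -185. Home on the nut, its origin is on the stud's axis.
- spanner_grip (a point): Point on the large spanner's handle at which to grip it, 67 mm behind the jaw centre, mid-thickness (5 mm above the underside), near its centre of mass; x along the handle towards the jaws.
- small_spanner: Bystander: the smaller open-ended spanner, too small for the nut (jaws 22 mm, 38 mm wide head, handle 14 mm wide to 150 mm behind the jaw centre), loose, 10 mm thick, lying on the other side of the plate. Origin as for the large one.
- jar: Bystander: closed clay-coloured jar, 84 mm diameter, 95 mm high. Origin: centre of its underside.
- bowl: Bystander: small black bowl, 100 mm across, 50 mm high. Origin: centre of its underside.
- clay_bowl: Bystander: raw clay-coloured bowl, 120 mm across, on a plywood board. Origin: centre of its underside.
- brush_cup: Bystander: white pot, 84 mm diameter, 100 mm high, with brushes standing in it to 230 mm. Origin: centre of its underside.
- brush: Bystander: brush lying on the table. Origin: under its middle.
- rib: Bystander: flat wooden rib 100 x 45 x 6 mm. Origin: centre of its underside.
Things that resemble listed ones, but are neither listed nor needed, are in the scene too. Leave any red look-alike of the spanner alone.

How it is judged (in metres and radians):
On the way, in this order (a step that is already met when the one before it is completed fails the run):
1. the large spanner lies on the plate with its jaws home on the lower nut, let go (horizontal distance between spanner and nut_center below 0.007 m and z of spanner in the frame of nut_center between -0.004 and 0.004 m and value of joint nut between -0.35 and 0.35 rad and contact force between the fingers and spanner below 0.3 N), for 0.2 s.
2. the jam nut is tightened onto its seat while the spanner, not touched by the fingers, braces on the post with at least 3 N (all of step 1 and value of joint jam above 1.18 rad and contact force between spanner and post above 3 N), for 0.1 s.
At the end, for the whole second after the job is handed in: The jam nut is seated (within 0.05 rad of its seat) after having been tightened to a brace force of 3 to 11 N on the post; the lower nut is within 0.35 rad of where it was; the large spanner lies still, flat on the plate with its jaw centre within 7 mm of the nut's axis; nothing is touched (horizontal distance between spanner and nut_center below 0.007 m and z of spanner in the frame of nut_center between -0.004 and 0.004 m and value of joint nut between -0.35 and 0.35 rad and value of joint jam above 1.15 rad and linear speed of spanner below 0.01 m/s and contact force between the fingers and stand below 0.1 N).
It fails at once if the jam nut is overtightened: the spanner pushes on the brace post with more than 11 N (contact force between spanner and post above 11 N).
It fails at once if the lower nut is turned by more than 0.35 rad (value of joint nut above 0.35 rad or value of joint nut below -0.35 rad).
It fails at once if a bystander is moved more than 30 mm (distance of any of small_spanner, jar, bowl, clay_bowl, brush_cup, brush, rib from where it was at the start of the episode above 0.03 m).
It also fails if it takes over 66 s, if anything falls off the work surface, if the arm or the gripper's body presses on something with over 40 N, if the wrist force passes 120 N, or if a joint passes its speed limit or range.

## Working session

There is one attempt and no reset: what is moved stays moved. The work goes in short steps, Python scripts to look and compute and a shell command to move; the robot and the scene stay as the last step left them, time stands still between calls to the robot, and variables do not carry over. Pictures are saved under pics/ and viewed, at most 10 in all, crops included, and the job is handed in when it is done.

```bash
mkdir -p pics
python3 - <<'E'
from rig import *
import cv2, numpy as np
for n in ("scene","top"):
    cv2.imwrite(f"pics/{n}0.png",capture(n))
    m=camera_model(n);print(n,{k:(np.round(v,3).tolist() if k=="world_from_camera" else v) for k,v in m.items()})
print(camera_model("wrist"))
print(sense())
E
```

```text
scene {'fx': 422.4407594126522, 'fy': 422.4407594126522, 'cx': 278.49275789269666, 'cy': 204.59662235660147, 'world_from_camera': [[0.586, -0.608, 0.536, 1179.751], [0.81, 0.425, -0.403, -550.935], [0.017, 0.67, 0.742, 1103.192], [0.0, 0.0, 0.0, 1.0]]}
top {'fx': 473.3026716778168, 'fy': 473.3026716778168, 'cx': 282.1499105269743, 'cy': 207.01430325768055, 'world_from_camera': [[-0.014, 0.996, -0.089, 296.49], [-1.0, -0.014, 0.001, 0.263], [-0.0, 0.089, 0.996, 1544.883], [0.0, 0.0, 0.0, 1.0]]}
{'fx': 368.4579514602942, 'fy': 368.4579514602942, 'cx': 274.93794149687295, 'cy': 214.26732560779882, 'T_tool_cam': array([[-3.03249784e-04,  9.60610535e-01,  2.77898018e-01,
         7.13289479e+01],
       [ 9.99999615e-01,  6.25533765e-05,  8.74998090e-04,
         4.39712767e-01],
       [ 8.23148924e-04,  2.77898176e-01, -9.60610184e-01,
        -1.41714197e+02],
       [ 0.00000000e+00,  0.00000000e+00,  0.00000000e+00,
         1.00000000e+00]])}
{'time_s': 0.1, 'joints': array([ 9.77591391e-01,  3.13418656e-01,  1.49835597e+00,  3.25787394e-05,
        1.33099451e+00, -2.23387249e-01]), 'dq': array([ 0.0016391 , -0.0017632 , -0.00266594,  0.00021688, -0.00014678,
        0.00012141]), 'tau': array([ 4.24496247e-03, -4.12905979e+01, -2.60140103e+01, -4.06105698e-05,
        3.05525871e-03,  4.35967286e-05]), 'eef_pos': array([189.62781263, 489.31699334, 230.78164496]), 'ee_rot': array([-2.48079629e-04,  1.83860712e-01,  9.82952131e-01, -5.33606062e-04]), 'force': array([-1.46393523,  0.94867228, -0.18802869]), 'wrist_torque': array([ 0.01842279, -0.03362993, -0.01756347]), 'grip_force': 0.0, 'grip_width': 1.0065146772280908}
```

View pics/top0.png

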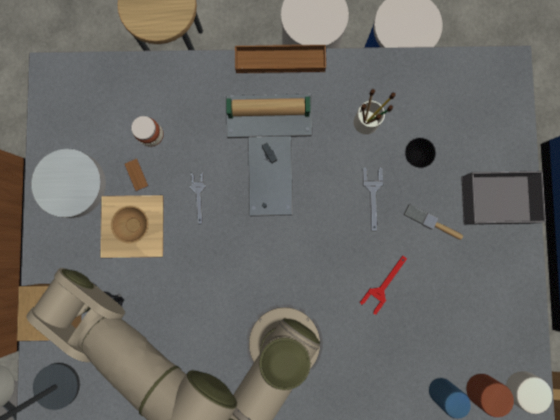

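View pics/scene0.png

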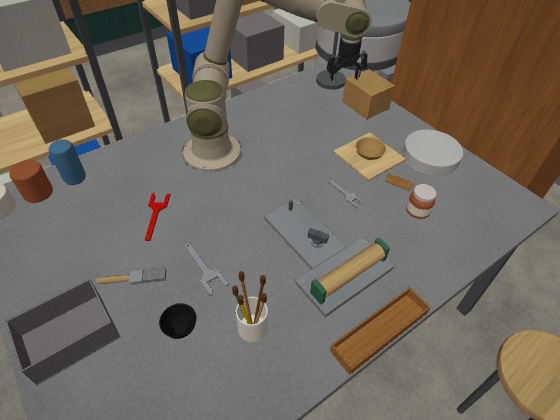

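The top view shows the large spanner at about (373,198), jaws up. The small spanner is at (198,198) and the red look-alike at (383,285). The jam nut is at (269,153), the post at (264,205) and the roller at (268,107). Of the three candidates, the grey one at (373,198) is bigger than the grey one at (198,198), and the red one is to be left alone. I'll measure them and confirm in a crop.

```bash
cat > h.py <<'E'
from rig import *
import cv2, numpy as np
from scipy.spatial.transform import Rotation as R
def tool_T(s):
    T=np.eye(4); q=s["ee_rot"]; T[:3,:3]=R.from_quat([q[1],q[2],q[3],q[0]]).as_matrix(); T[:3,3]=s["eef_pos"]; return T
def cam(name,s=None):
    m=camera_model(name); return m,(m["world_from_camera"] if name!="wrist" else tool_T(s)@m["T_tool_cam"])
def ray(px,m,T,z):
    px=np.atleast_2d(np.asarray(px,float))
    d=np.c_[(px[:,0]-m["cx"])/m["fx"],-(px[:,1]-m["cy"])/m["fy"],-np.ones(len(px))]@T[:3,:3].T
    o=T[:3,3]; return o+d*((z-o[2])/d[:,2])[:,None]
def proj(P,m,T):
    p=(np.atleast_2d(P)-T[:3,3])@T[:3,:3]
    return np.c_[m["cx"]+m["fx"]*p[:,0]/-p[:,2], m["cy"]-m["fy"]*p[:,1]/-p[:,2]]
def yaw(s):  # world heading of tool x axis, deg
    x=tool_T(s)[:3,0]; return np.degrees(np.arctan2(x[1],x[0]))
E
python3 - <<'E'
from h import *
im=cv2.imread("pics/top0.png"); m,T=cam("top")
a=im[155:240,330:420]; b=im[155:240,160:250]
cv2.imwrite("pics/crop1.png",cv2.resize(np.hstack([b,a]),None,fx=4,fy=4,interpolation=cv2.INTER_CUBIC))
hsv=cv2.cvtColor(im,cv2.COLOR_BGR2HSV)
for nm,(x0,y0,x1,y1) in dict(large=(350,160,395,235),small=(180,165,215,230)).items():
    g=cv2.cvtColor(im,cv2.COLOR_BGR2GRAY)[y0:y1,x0:x1]; bg=np.median(g)
    mk=(g>bg+18).astype(np.uint8); c=max(cv2.findContours(mk,0,cv2.CHAIN_APPROX_NONE)[0],key=cv2.contourArea)[:,0]+[x0,y0]
    W=ray(c,m,T,10)[:,:2]; r=cv2.minAreaRect(W.astype(np.float32)); print(nm,bg,r,W.min(0),W.max(0))
# tongue corners & others
for nm,p,z in [("jam",(269,153),74),("post",(264,205),62),("tongueL",(249,215),22),("tongueR",(292,215),22)]: print(nm,ray(p,m,T,z)[0])
E
```

```text
large 104.0 ((445.14788818359375, -307.59710693359375), (142.17015075683594, 54.77253723144531), 9.03173828125) [ 370.64504894 -325.39809717] [ 511.65473305 -269.81245314]
small 105.0 ((501.5207824707031, 289.36968994140625), (22.534513473510742, 9.755550384521484), 36.47516632080078) [489.94711663 282.81298833] [513.09507194 299.18664864]
jam [599.1612284   38.03765226  74.        ]
post [435.89672049  56.01637854  62.        ]
tongueL [407.94907464 106.24778779  22.        ]
tongueR [405.98290453 -32.43687125  22.        ]
```

View pics/crop1.png

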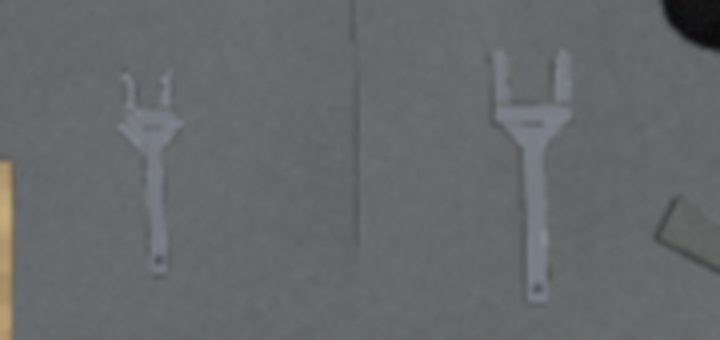

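The crop confirms it: the right-hand spanner (373,198) is clearly the larger, about 210 mm long with wide jaws. I'm moving the wrist camera above it, with tool x turned to world +x.

```bash
A='[[[-0.65,-0.82,0,0,0,0,85],[-0.65,-0.82,0,0,0,0,85],[-0.65,-0.82,0,0,0,0,85],[-0.65,-0.82,0,0,0,0,85],[-0.65,-0.82,0,0,0,0,85],[-0.65,-0.82,0,0,0,0,85],[-0.65,-0.82,0,0,0,0,85],[-0.65,-0.82,0,0,0,0,85]]]' 
python3 -m crank '[[[-0.65,-0.82,0,0,0,0,85],[-0.65,-0.82,0,0,0,0,85],[-0.65,-0.82,0,0,0,0,85],[-0.65,-0.82,0,0,0,0,85],[-0.65,-0.82,0,0,0,0,85],[-0.65,-0.82,0,0,0,0,85],[-0.65,-0.82,0,0,0,0,85],[-0.65,-0.82,0,0,0,0,85]]]'
python3 -m crank '[[[-0.65,-0.82,0,0,0,0,85],[-0.65,-0.82,0,0,0,0,85],[-0.65,-0.82,0,0,0,0,85],[-0.65,-0.82,0,0,0,0,85],[-0.65,-0.82,0,0,0,0,85],[-0.65,-0.82,0,0,0,0,85],[-0.65,-0.82,0,0,0,0,85],[-0.65,-0.82,0,0,0,0,85]]]'
python3 -m crank '[[[-0.65,-0.82,0,0,0,0,85],[-0.65,-0.82,0,0,0,0,85],[-0.65,-0.82,0,0,0,0,85],[-0.65,-0.82,0,0,0,0,85],[-0.65,-0.82,0,0,0,0,85],[-0.65,-0.82,0,0,0,0,85],[-0.65,-0.82,0,0,0,0,85],[-0.65,-0.82,0,0,0,0,85]]]'
python3 -m crank '[[[-0.65,-0.82,0,0,0,0,85],[-0.65,-0.82,0,0,0,0,85],[-0.65,-0.82,0,0,0,0,85],[-0.65,-0.82,0,0,0,0,85],[-0.65,-0.82,0,0,0,0,85],[-0.65,-0.82,0,0,0,0,85],[-0.65,-0.82,0,0,0,0,85],[-0.65,-0.82,0,0,0,0,85]]]'
python3 -m crank '[[[0,0,0,0,0,0.83,85],[0,0,0,0,0,0.83,85],[0,0,0,0,0,0.83,85],[0,0,0,0,0,0.83,85],[0,0,0,0,0,0.83,85],[0,0,0,0,0,0.83,85],[0,0,0,0,0,0.83,85],[0,0,0,0,0,0.83,85]]]'
python3 -m crank '[[[0,0,0,0,0,0.83,85],[0,0,0,0,0,0.83,85],[0,0,0,0,0,0.83,85],[0,0,0,0,0,0.83,85],[0,0,0,0,0,0.83,85],[0,0,0,0,0,0.83,85],[0,0,0,0,0,0.83,85],[0,0,0,0,0,0.83,85]]]'
python3 -m crank '[[[0,0,0,0,0,0.83,85],[0,0,0,0,0,0.83,85],[0,0,0,0,0,0.83,85],[0,0,0,0,0,0.83,85],[0,0,0,0,0,0.83,85],[0,0,0,0,0,0.83,85],[0,0,0,0,0,0.83,85],[0,0,0,0,0,0.83,85]]]'
python3 - <<'E'
from h import *
s=sense(); im=capture("wrist"); cv2.imwrite("pics/w1.png",im)
np.savez("w1.npz",pos=s["eef_pos"],rot=s["ee_rot"]); print(s["time_s"],s["eef_pos"],yaw(s),s["joints"])
im=capture("top"); cv2.imwrite("pics/top1.png",im)
E
```

```text
time_s: 0.9
eef_pos: [251.7, 288.5, 231.1]
ee_rot: [-0.0, 0.184, 0.983, -0.0]
force: [0.1, 0.0, 0.2]
grip_width: 0.995
grip_force: 0.0
time_s: 1.7
eef_pos: [313.6, 88.7, 231.2]
ee_rot: [-0.0, 0.184, 0.983, 0.0]
force: [1.1, 0.8, 0.3]
grip_width: 0.993
grip_force: 0.0
time_s: 2.5
eef_pos: [375.6, -111.2, 231.1]
ee_rot: [-0.0, 0.184, 0.983, 0.0]
force: [-0.3, -0.0, 0.6]
grip_width: 0.993
grip_force: 0.0
time_s: 3.3
eef_pos: [437.6, -311.0, 230.9]
ee_rot: [-0.0, 0.184, 0.983, 0.0]
force: [0.2, 0.2, -0.8]
grip_width: 0.995
grip_force: 0.0
time_s: 4.1
eef_pos: [437.4, -310.0, 230.9]
ee_rot: [-0.0, 0.606, 0.796, 0.0]
force: [0.4, 0.2, 1.2]
grip_width: 0.993
grip_force: 0.0
time_s: 4.9
eef_pos: [437.4, -310.0, 230.9]
ee_rot: [-0.0, 0.898, 0.441, -0.0]
force: [-0.1, -0.6, 0.9]
grip_width: 0.994
grip_force: 0.0
time_s: 5.7
eef_pos: [437.4, -309.9, 230.9]
ee_rot: [-0.0, 1.0, -0.007, -0.0]
force: [-0.2, -0.3, 1.1]
grip_width: 0.996
grip_force: 0.0
5.7 [ 437.39890957 -309.94597634  230.94207124] -0.8211314241168142 [-8.35163811e-01  3.38068102e-01  1.46410629e+00 -3.25778050e-06
  1.34026560e+00  7.49964887e-01]
```

View pics/w1.png

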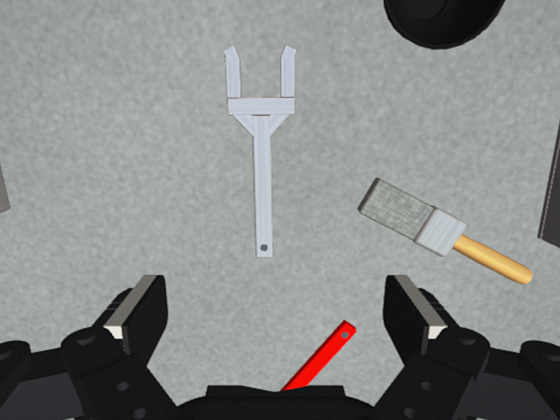

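The wrist view shows the spanner with tips at (234,47) and (289,47), jaw floor at row 97 and handle end at (264,257). Next I'll fit its centreline and pose.

```bash
cat > sp.py <<'E'
from h import *
def spanner(im,m,T,box,ztop,thr=198):
    x0,y0,x1,y1=box
    mk=np.zeros(im.shape[:2],np.uint8); g=im.astype(int)
    mk[y0:y1,x0:x1]=((g[...,0]>thr))[y0:y1,x0:x1]
    c=max(cv2.findContours(mk,0,cv2.CHAIN_APPROX_NONE)[0],key=cv2.contourArea)
    full=cv2.drawContours(np.zeros_like(mk),[c],-1,1,-1)
    return full
E
python3 - <<'E'
from sp import *
d=np.load("w1.npz"); s=dict(eef_pos=d["pos"],ee_rot=d["rot"]); m,T=cam("wrist",s)
im=cv2.imread("pics/w1.png"); print(im[200,264],im[105,260],im[70,234],im[200,220],im[110,200])
k=spanner(im,m,T,(210,35,310,265),10,195)
r=np.arange(145,250); mid=[(np.nonzero(k[i])[0].mean(),i) for i in r]; w=[k[i].sum() for i in r]
W=ray(mid,m,T,10)[:,:2]; v=cv2.fitLine(W.astype(np.float32),cv2.DIST_L2,0,.01,.01).ravel(); u=v[:2]*np.sign(v[0]); p=v[2:]
ys,xs=np.nonzero(k); Q=ray(np.c_[xs,ys],m,T,10)[:,:2]-p; a=Q@u; b=Q@[-u[1],u[0]]
print("yaw",np.degrees(np.arctan2(u[1],u[0])),"len",a.min(),a.max(),"b",b.min(),b.max(),"w px",np.mean(w))
sel=abs(b)<8; print("floor a",np.percentile(a[sel],99.8))
end=a.min(); fl=a[sel].max()
for nm,o in (("end",end+185),("floor",fl+22),("tips",a.max()-24)): print(nm,o,p+u*o,"grip",p+u*(o-67))
E
```

```text
[205 198 189] [211 200 194] [208 195 188] [162 164 160] [163 166 159]
yaw -0.07232072 len -63.68089254033163 96.43507815981354 b -30.394451907243266 30.978596126581134 w px 15.142857142857142
floor a 96.31011454031385
end 121.31910745966837 [ 540.85804544 -297.08214927] grip [ 473.85809735 -296.99757956]
floor 118.38483118751542 [ 537.92377144 -297.07844552] grip [ 470.92382335 -296.99387582]
tips 72.43507815981354 [ 491.97405402 -297.02044616] grip [ 424.97410593 -296.93587646]
```

```bash
python3 -m crank '[[[0.2,-0.1,1,0,0,-0.1,50],[0.2,-0.1,1,0,0,0,50],[0.2,-0.1,1,0,0,0,50],[0.2,-0.1,1,0,0,0,50],[0.2,-0.1,1,0,0,0,50],[0.2,0,1,0,0,0,50],[0.2,0,1,0,0,0,50],[0,0,1,0,0,0,50]]]'
python3 -m crank '[[[0,0,0.4,0,0,0,50],[0,0,0.4,0,0,0,50],[0,0,0.27,0,0,0,50],[0,0,0,0,0,0,50],[0,0,0,0,0,0,0],[0,0,0,0,0,0,0],[0,0,0,0,0,0,0],[0,0,0,0,0,0,0]]]' 100
```

```text
time_s: 6.6
eef_pos: [472.8, -297.4, 30.1]
ee_rot: [-0.0, 1.0, 0.004, 0.0]
force: [-0.3, -0.5, 0.2]
grip_width: 0.581
grip_force: 0.0
time_s: 7.4
eef_pos: [472.8, -297.8, 5.7]
ee_rot: [0.0, 1.0, 0.002, 0.0]
force: [-0.5, 1.8, 7.1]
grip_width: 0.159
grip_force: 98.0
```

```bash
python3 -m crank '[[[0,0,-0.3,0,0,0,0],[0,0,-0.7,0,0,0,0],[0,0,-1,0,0,0,0],[0,0,-1,0,0,0,0],[0,0,-1,0,0,0,0],[0,0,-0.5,0,0,0,0],[0,-0.4,0,0,0,0,0],[0,-0.8,0,0,0,0,0]]]' 100
python3 -m crank '[[[0,-1,0,0,0,0,0],[0,-1,0,0,0,0,0],[0,-1,0,0,0,0,0],[0,-1,0,0,0,0,0],[0,-1,0,0,0,0,0],[0,-1,0,0,0,0,0],[0,-1,0,0,0,0,0],[0,-1,0,0,0,0,0]]]'
python3 -m crank '[[[0,-1,0,0,0,0,0],[0,-1,0,0,0,0,0],[0,-0.8,0,0,0,0,0],[0,-0.6,0,0,0,0,0],[0,-0.4,0,0,0,0,0],[0,-0.2,0,0,0,0,0],[0,0,0,0,0,0,0],[0,0,0,0,0,0,0]]]'
python3 - <<'E'
from h import *
s=sense(); im=capture("wrist"); cv2.imwrite("pics/w2.png",im)
np.savez("w2.npz",pos=s["eef_pos"],rot=s["ee_rot"]); print(s["time_s"],s["eef_pos"],yaw(s),s["force"],s["wrist_torque"],s["grip_width"])
E
```

```text
time_s: 8.2
eef_pos: [471.8, -267.1, 116.0]
ee_rot: [-0.0, 1.0, 0.002, -0.0]
force: [-0.7, 0.7, -4.1]
grip_width: 0.16
grip_force: 98.3
time_s: 9.0
eef_pos: [470.3, -65.6, 115.7]
ee_rot: [-0.001, 1.0, 0.002, -0.001]
force: [-0.8, 0.1, -3.0]
grip_width: 0.161
grip_force: 98.3
time_s: 9.8
eef_pos: [471.0, 32.1, 116.8]
ee_rot: [0.0, 1.0, 0.002, -0.0]
force: [-0.1, 0.2, -4.6]
grip_width: 0.154
grip_force: 98.4
9.8 [470.97177649  32.12887704 116.84647799] 0.2315461783544562 [-0.09795195  0.24139237 -4.55276362] [-0.02015581  0.01978248  0.00372778] 0.15434266756213158
```

View pics/w2.png

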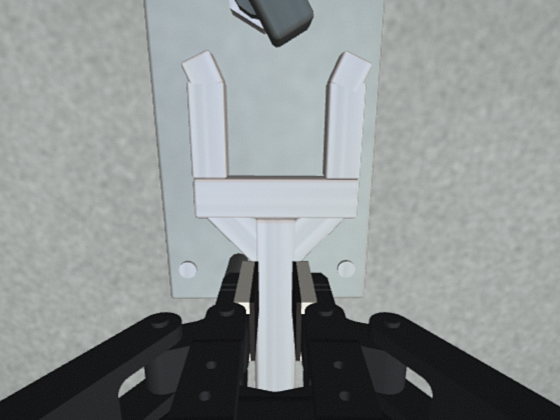

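The picture shows the spanner held straight, with its floor at row 177 and jaw sides at about x 190 to 365. The plate edges run (148,0)-(172,297) on the left and (385,0)-(363,297) on the right, with the plate end at row 297. I'll get the stand pose from these edges and the spanner pose from its mask.

Run:
```python
from h import *
d=np.load("w2.npz"); s=dict(eef_pos=d["pos"],ee_rot=d["rot"]); m,T=cam("wrist",s)
im=cv2.imread("pics/w2.png"); g=cv2.GaussianBlur(im,(5,5),0).astype(int)
print([g[150,x].tolist() for x in (120,175,205,280,345,400)], [g[y,210].tolist() for y in (285,310)])
f=(g[...,0]-g[...,2]).astype(float); print([f[150,x] for x in (120,175,400,372)])
gr=cv2.Sobel(cv2.GaussianBlur(im,(0,0),2)[...,2].astype(float),cv2.CV_64F,1,0)
def fit(px): 
    W=ray(px,m,T,22)[:,:2]
    v=cv2.fitLine(W.astype(np.float32),cv2.DIST_HUBER,0,.01,.01).ravel(); res=np.abs((W-v[2:])@[-v[1],v[0]]); return v*np.r_[np.sign(v[0]),np.sign(v[0]),1,1],np.median(res)
L=[];Rr=[]
for y in range(5,290,3):
    e=148+24*y/297; xs=np.arange(int(e)-8,int(e)+9); L.append((xs[np.argmax(abs(gr[y,xs]))],y))
    e=385-22*y/297; xs=np.arange(int(e)-8,int(e)+9); Rr.append((xs[np.argmax(abs(gr[y,xs]))],y))
for n,E in(("L",L),("R",Rr)):
    v,r=fit(E); print(n,v,r,"yaw",np.degrees(np.arctan2(v[1],v[0])),"y@470",v[3]+(470-v[2])*v[1]/v[0],"y@600",v[3]+(600-v[2])*v[1]/v[0])
gy=cv2.Sobel(cv2.GaussianBlur(im,(0,0),2)[...,2].astype(float),cv2.CV_64F,0,1)
E=[(x,288+np.argmax(abs(gy[288:306,x]))) for x in list(range(178,215,3))+list(range(335,360,3))]
print("end",np.round(ray(E,m,T,22)[:,:2].mean(0),1),np.median([e[1] for e in E]))
# spanner: top z = TCP-? underside = z when gripped(5.7)->0
zt=s["eef_pos"][2]-5.7+10
k=(im[...,0]>222).astype(np.uint8); k[:40]=0;
P=[]
for y in range(95,170,4):
    r=im[y].astype(int).min(1)>205
    xs=np.nonzero(r[183:375])[0]+183
    if len(xs): P.append((y,xs.min(),xs.max()))
print(P[::4])
W=np.array([ray([(a,y),(b,y)],m,T,zt)[:,:2] for y,a,b in P]); mid=W.mean(1); v=np.polyfit(mid[:,0],mid[:,1],1)
print("span mid y",mid.mean(0),"yaw",np.degrees(np.arctan(v[0])),"width",(W[:,0]-W[:,1]).mean(0))
print("floor x",ray((276,177),m,T,zt)[0],"back",ray((220,218),m,T,zt)[0],"jam end",ray((278,45),m,T,74)[0])
```

```text
[[163, 166, 162], [179, 176, 166], [216, 205, 198], [188, 186, 175], [211, 204, 198], [170, 172, 168]] [[185, 183, 173], [24, 23, 22]]
[np.float64(1.0), np.float64(13.0), np.float64(2.0), np.float64(4.0)]
L [9.99930918e-01 1.17517365e-02 4.95859619e+02 1.06060814e+02] 0.6766743059096204 yaw 0.6733404 y@470 105.7569 y@600 107.28473
R [ 9.9994540e-01  1.0450504e-02  5.0785162e+02 -2.9413551e+01] 0.21796992245955252 yaw 0.59878063 y@470 -29.809141 y@600 -28.450502
end [409.8  44.7] 296.0
[(103, np.int64(222), np.int64(363)), (135, np.int64(361), np.int64(361))]
span mid y [531.60320943  24.20170717] yaw -19.959133288317528 width [-0.07529962 20.27819331]
floor x [516.12655267  32.44183259 121.14647799] back [499.87865532  54.18944815 121.14647799] jam end [568.80623679  31.61395223  74.        ]
```

```bash
cat > meas.py <<'E'
from h import *
import sys
def edges(im,rows,c0,c1,ch=2,w=9):
    gr=abs(cv2.Sobel(cv2.GaussianBlur(im,(0,0),1.2)[...,ch].astype(float),cv2.CV_64F,1,0)); P=[]
    for y in rows:
        e=c0+(c1-c0)*(y-rows[0])/(rows[-1]-rows[0]); xs=np.arange(max(0,int(e)-w),min(559,int(e)+w+1)); P.append((xs[np.argmax(gr[y,xs])],y))
    return np.array(P,float)
def line(P,m,T,z):
    W=ray(P,m,T,z)[:,:2]; v=cv2.fitLine(W.astype(np.float32),cv2.DIST_HUBER,0,.01,.01).ravel()
    return v[1]/v[0], lambda x:v[3]+(x-v[2])*v[1]/v[0], np.median(abs((W-v[2:])@[-v[1],v[0]]))
E
python3 - <<'E'
from meas import *
d=np.load("w2.npz"); s=dict(eef_pos=d["pos"],ee_rot=d["rot"]); m,T=cam("wrist",s)
im=cv2.imread("pics/w2.png"); zt=s["eef_pos"][2]-5.7+10
for n,r,a,b in (("inL",range(95,170,2),225,227),("inR",range(95,170,2),328,326),("outL",range(95,170,2),190,192),("outR",range(95,170,2),364,362),("hL",range(222,258,2),257,257),("hR",range(222,258,2),296,295)):
    P=edges(im,list(r),a,b,w=6); k,f,e=line(P,m,T,zt); print(n,P[0],P[-1],"yaw %.2f"%np.degrees(np.arctan(k)),"y@540 %.2f res %.2f"%(f(540),e), "y@490 %.2f"%f(490))
E
```

```text
inL [223.  95.] [226. 169.] yaw -0.04 y@540 51.39 res 0.10 y@490 51.43
inR [329.  95.] [326. 169.] yaw 0.02 y@540 13.63 res 0.09 y@490 13.61
outL [189.  95.] [193. 169.] yaw 0.03 y@540 63.57 res 0.08 y@490 63.55
outR [364.  95.] [359. 169.] yaw 0.22 y@540 1.23 res 0.09 y@490 1.04
hL [258. 222.] [258. 256.] yaw -0.53 y@540 39.01 res 0.00 y@490 39.47
hR [296. 222.] [291. 256.] yaw 1.64 y@540 26.16 res 0.98 y@490 24.72
```

```bash
python3 -m crank '[[[0,-0.22,0,0,0,-0.08,0],[0,0,0.5,0,0,0,0],[0,0,0.8,0,0,0,0],[0,0,0.8,0,0,0,0],[0,0,0.7,0,0,0,0],[0,0,0.4,0,0,0,0],[0,0,0,0,0,0,0],[0,0,0,0,0,0,0]]]'
python3 - <<'E'
from h import *
s=sense(); im=capture("wrist"); cv2.imwrite("pics/w3.png",im)
np.savez("w3.npz",pos=s["eef_pos"],rot=s["ee_rot"]); print(s["time_s"],s["eef_pos"],yaw(s),s["force"],s["wrist_torque"])
E
```

```text
time_s: 10.65
eef_pos: [471.5, 37.9, 37.6]
ee_rot: [0.0, 1.0, 0.008, 0.0]
force: [0.9, 0.2, -3.2]
grip_width: 0.161
grip_force: 98.3
10.65 [471.45376182  37.92788899  37.60164806] 0.8941827359181529 [ 0.89322982  0.18860288 -3.19469085] [-0.04272861 -0.0562426   0.04422582]
```

View pics/w3.png

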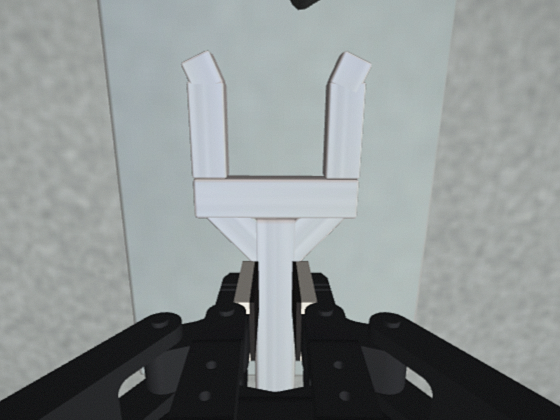

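The plate edges run (98,0)-(134,320) on the left and (455,0)-(420,320) on the right, and the spanner sits midway between them. I'll check the centring.

Run:
```python
from meas import *
d=np.load("w3.npz"); s=dict(eef_pos=d["pos"],ee_rot=d["rot"]); m,T=cam("wrist",s)
im=cv2.imread("pics/w3.png"); zt=s["eef_pos"][2]-5.7+10
for n,r,a,b,z in (("inL",range(95,170,2),225,227,zt),("inR",range(95,170,2),328,326,zt),("L",range(5,300,3),98,132,22),("R",range(5,300,3),455,421,22)):
    P=edges(im,list(r),a,b,w=7); k,f,e=line(P,m,T,z); print(n,P[0],P[-1],"yaw %.2f"%np.degrees(np.arctan(k)),"y@600 %.2f res %.2f"%(f(600),e), "y@470 %.2f"%f(470))
```

```text
inL [223.  95.] [226. 169.] yaw 0.63 y@600 58.66 res 0.10 y@470 57.23
inR [329.  95.] [326. 169.] yaw 0.92 y@600 21.20 res 0.08 y@470 19.12
L [97.  5.] [133. 299.] yaw 0.69 y@600 108.32 res 0.32 y@470 106.75
R [453.   5.] [418. 299.] yaw 0.57 y@600 -28.46 res 0.11 y@470 -29.76
```

```bash
python3 -m crank '[[[0,0,0.1,0,0,0,0],[0,0,0.1,0,0,0,0],[0,0,0.08,0,0,0,0],[0,0,0.04,0,0,0,0],[0.3,0,0,0,0,0,0],[0.4,0,0,0,0,0,0],[0.3,0,0,0,0,0,0],[0.1,0,0,0,0,0,0]]]'
python3 -m crank '[[[0.1,0,0,0,0,0,0],[0.1,0,0,0,0,0,0],[0.1,0,0,0,0,0,0],[0.1,0,0,0,0,0,0],[0.1,0,0,0,0,0,0],[0.1,0,0,0,0,0,0],[0.1,0,0,0,0,0,0],[0.1,0,0,0,0,0,0]]]'
python3 -m crank '[[[0.1,0,0,0,0,0,0],[0.1,0,0,0,0,0,0],[0.1,0,0,0,0,0,0],[0.05,0,0,0,0,0,0],[0.05,0,0,0,0,0,0],[0,0,0,0,0,0,0],[0,0,0,0,0,0,0],[0,0,0,0,0,0,0]]]'
```

```text
time_s: 11.5
eef_pos: [499.7, 38.3, 29.1]
ee_rot: [0.0, 1.0, 0.008, 0.0]
force: [-0.5, -1.0, -3.7]
grip_width: 0.159
grip_force: 98.4
time_s: 12.3
eef_pos: [518.7, 38.7, 29.0]
ee_rot: [-0.0, 1.0, 0.008, -0.0]
force: [-0.4, -1.0, -3.8]
grip_width: 0.162
grip_force: 98.4
time_s: 13.1
eef_pos: [528.4, 38.9, 29.0]
ee_rot: [-0.0, 1.0, 0.008, -0.0]
force: [0.6, -0.2, -4.4]
grip_width: 0.157
grip_force: 98.4
```

```bash
python3 -m crank '[[[0.05,0,0,0,0,0,0],[0.05,0,0,0,0,0,0],[0.05,0,0,0,0,0,0],[0,0,0,0,0,0,0],[0,0,0,0,0,0,0],[0,0,0,0,0,0,0],[0,0,0,0,0,0,0],[0,0,0,0,0,0,0]]]'
python3 -m crank '[[[0.05,0,0,0,0,0,0],[0.05,0,0,0,0,0,0],[0,0,0,0,0,0,0],[0,0,0,0,0,0,0],[0,0,0,0,0,0,0],[0,0,0,0,0,0,0],[0,0,0,0,0,0,0],[0,0,0,0,0,0,0]]]'
python3 - <<'E'
from h import *
s=sense(); im=capture("wrist"); cv2.imwrite("pics/w4.png",im); cv2.imwrite("pics/s4.png",capture("scene"))
print(s["time_s"],s["eef_pos"],yaw(s),s["force"],s["wrist_torque"])
E
```

```text
time_s: 13.9
eef_pos: [532.2, 38.9, 29.1]
ee_rot: [0.0, 1.0, 0.008, -0.0]
force: [0.3, 0.2, -4.5]
grip_width: 0.16
grip_force: 98.4
time_s: 14.7
eef_pos: [534.8, 39.0, 29.1]
ee_rot: [-0.0, 1.0, 0.008, 0.0]
force: [0.6, -0.2, -3.9]
grip_width: 0.161
grip_force: 98.4
14.7 [534.75539502  38.99580903  29.06405545] 0.8939046101534575 [ 0.63148933 -0.1707453  -3.87136932] [-0.00017009 -0.01176856  0.00087752]
```

View pics/w4.png

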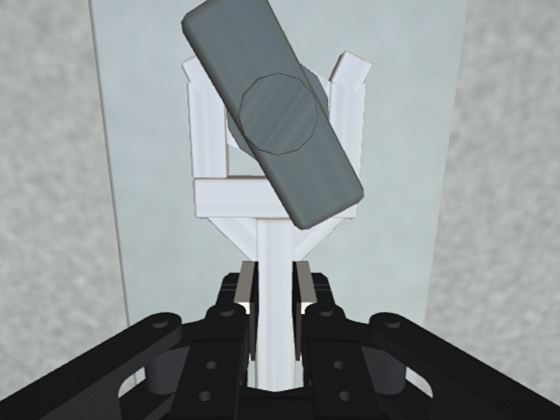

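The jaws are round the nut. The stud circle is centred at about (277,113), and the bar runs from upper left to lower right, with its lower end corners at (300,228) and (363,195).

Run:
```python
from meas import *
s=sense(); m,T=cam("wrist",s); im=cv2.imread("pics/w4.png")
c=ray((277,113),m,T,77)[0]; print("stud",c, "edge",ray([(238,113),(316,113),(277,74),(277,153)],m,T,77))
A=ray([(300,228),(363,195)],m,T,74)[:,:2]; print("bar end mid",A.mean(0),"w",np.linalg.norm(A[0]-A[1]))
E1=ray([(215,90),(290,218)],m,T,74)[:,:2]; E2=ray([(275,25),(355,180)],m,T,74)[:,:2]
for E in (E1,E2): d=E[0]-E[1]; print("heading",np.degrees(np.arctan2(d[1],d[0])))
zt=s["eef_pos"][2]-5.7+10
print("floor x",ray([(240,177),(255,177)],m,T,zt))
```

```text
stud [603.89109106  40.09236424  77.        ] edge [[603.74483336  49.66000259  77.        ]
 [604.03735787  30.52413041  77.        ]
 [612.86091663  40.24362145  77.        ]
 [594.14118713  39.92795264  77.        ]]
bar end mid [578.08058349  24.87037925] w 19.23193445361584
heading 30.652915166371784
heading 30.553260081612454
floor x [[579.68182196  53.40131413  33.33359827]
 [579.76805163  47.74134997  33.33359827]]
```

```bash
python3 -m crank '[[[0.04,0,0,0,0,0,0],[0.04,0,0,0,0,0,0],[0.02,0,0,0,0,0,0],[0,0,0,0,0,0,0],[0,0,0,0,0,0,0],[0,0,0,0,0,0,0],[0,0,0,0,0,0,0],[0,0,0,0,0,0,0]]]'
python3 -m crank '[[[0,0,0.03,0,0,0,0],[0,0,0.03,0,0,0,0],[0,0,0,0,0,0,0],[0,0,0,0,0,0,0],[0,0,0,0,0,0,0],[0,0,0,0,0,0,0],[0,0,0,0,0,0,0],[0,0,0,0,0,0,0]]]'
```

```text
time_s: 15.6
eef_pos: [537.2, 39.0, 29.1]
ee_rot: [0.0, 1.0, 0.008, 0.0]
force: [0.5, -0.1, -4.5]
grip_width: 0.16
grip_force: 98.4
time_s: 16.4
eef_pos: [537.3, 39.0, 27.7]
ee_rot: [0.0, 1.0, 0.008, 0.0]
force: [-2.7, 0.6, 3.8]
grip_width: 0.157
grip_force: 99.4
```

```bash
python3 -m crank '[[[0,0,0,0,0,0,35],[0,0,0,0,0,0,35],[0,0,0,0,0,0,35],[0,0,-0.2,0,0,0,35],[0,0,-0.5,0,0,0,35],[0,0,-1,0,0,0,60],[0,0,-1,0,0,0,60],[0,0,-1,0,0,0,60]]]'
python3 -m crank '[[[-0.4,0,-1,0,0,0,60],[-0.4,0,-1,0,0,0,60],[-0.4,0,-1,0,0,0,60],[-0.4,0,0,0,0,0,60],[0,0,0,0,0,0,60],[0,0,0,0,0,0,60],[0,0,0,0,0,0,60],[0,0,0,0,0,0,60]]]'
python3 - <<'E'
from h import *
s=sense(); im=capture("wrist"); cv2.imwrite("pics/w5.png",im)
np.savez("w5.npz",pos=s["eef_pos"],rot=s["ee_rot"]); print(s["time_s"],s["eef_pos"],yaw(s),s["force"],s["wrist_torque"],s["joints"])
E
```

```text
time_s: 17.2
eef_pos: [537.4, 39.0, 122.1]
ee_rot: [0.0, 1.0, 0.008, 0.001]
force: [-0.2, 0.3, -0.7]
grip_width: 0.702
grip_force: 0.0
time_s: 18.0
eef_pos: [497.3, 38.4, 194.4]
ee_rot: [-0.0, 1.0, 0.008, -0.001]
force: [-0.4, 0.3, 0.8]
grip_width: 0.7
grip_force: 0.0
18.0 [497.33925386  38.39529868 194.4410091 ] 0.891623366711308 [-0.3580736   0.2770983   0.83676353] [ 0.03978271 -0.0290694   0.001817  ] [-1.58263595e-01  2.88844515e-01  1.63011864e+00 -8.42297075e-06
  1.22376526e+00  1.39697394e+00]
```

View pics/w5.png

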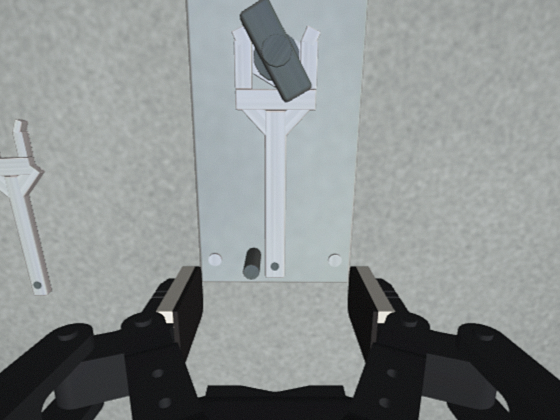

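The spanner lies home on the nut, its handle beside the post (252,262), with the stud at (276,50). Next I move over the jam nut, turn to 30.6°, and check.

```bash
python3 - <<'E'
from meas import *
d=np.load("w5.npz"); s=dict(eef_pos=d["pos"],ee_rot=d["rot"]); m,T=cam("wrist",s)
print(ray((276,50),m,T,77))
P=[(240,17),(267,0),(286,101),(311,89)]; W=ray(P,m,T,74)[:,:2]; print(W,W.mean(0)); e=W[:2].mean(0)-W[2:].mean(0); print(np.degrees(np.arctan2(e[1],e[0])))
print("sp floor",ray((255,89),m,T,32),"end",ray((275,277),m,T,32))
E
python3 -m crank '[[[0.6,0,0,0,0,0,60],[0.9,0,0,0,0,0,60],[1,0,0,0,0,0,60],[1,0,0,0,0,0,60],[0.76,0,0,0,0,0,60],[0,0,0,0,0,-0.9,60],[0,0,0,0,0,-0.9,60],[0,0,0,0,0,-0.9,60]]]' 60
python3 -m crank '[[[0,0,0,0,0,-0.9,60],[0,0,0,0,0,-0.12,60],[0,0,0.9,0,0,0,60],[0,0,0.9,0,0,0,60],[0,0,0.7,0,0,0,60],[0,0,0,0,0,0,60],[0,0,0,0,0,0,60],[0,0,0,0,0,0,60]]]'
python3 - <<'E'
from h import *
s=sense(); im=capture("wrist"); cv2.imwrite("pics/w6.png",im)
np.savez("w6.npz",pos=s["eef_pos"],rot=s["ee_rot"]); print(s["time_s"],s["eef_pos"],yaw(s),s["force"],s["wrist_torque"],s["joints"])
E
```

```text
[[603.0426738   39.85931172  77.        ]]
[[622.57390887  63.22913703]
 [632.53247328  46.02411122]
 [571.59723684  32.5452514 ]
 [579.58428464  15.87990334]] [601.57197591  39.41960075]
30.340796905654717
sp floor [[580.74606805  55.79789733  32.        ]] end [[419.71161053  37.69072528  32.        ]]
time_s: 18.85
eef_pos: [603.9, 40.1, 194.4]
ee_rot: [-0.0, 0.98, 0.198, -0.0]
force: [-0.1, -0.0, -0.4]
grip_width: 0.699
grip_force: 0.0
time_s: 19.65
eef_pos: [604.3, 40.0, 133.7]
ee_rot: [0.0, 0.965, 0.264, 0.001]
force: [0.8, -0.1, 0.2]
grip_width: 0.702
grip_force: 0.0
19.65 [604.34428111  39.99260871 133.74736195] 30.60264224625526 [ 0.82115054 -0.13683249  0.20056943] [ 0.00857026  0.00333599 -0.01121147] [-1.27139617e-01  5.72859846e-01  1.37069216e+00 -3.87698741e-06
  1.19609898e+00  9.09542173e-01]
```

View pics/w6.png

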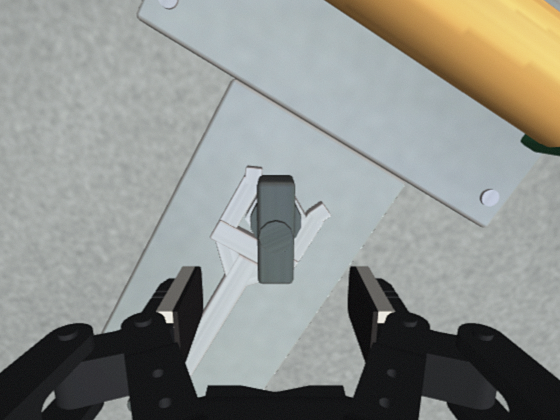

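The bar (columns 258–294, mid 276) is aligned and midway between the fingers. Now I descend and grip.

```bash
python3 -m crank '[[[0,0,0.6,0,0,0,60],[0,0,0.9,0,0,0,60],[0,0,0.9,0,0,0,60],[0,0,0.6,0,0,0,60],[0,0,0.25,0,0,0,60],[0,0,0,0,0,0,60],[0,0,0,0,0,0,60],[0,0,0,0,0,0,60]]]' 40
python3 -m crank '[[[0,0,0,0,0,0,0],[0,0,0,0,0,0,0],[0,0,0,0,0,0,0],[0,0,0,0,0,0,0],[0,0,0,0,0,0,0],[0,0,0,0,0,0,0],[0,0,0,0,0,0,0],[0,0,0,0,0,0,0]]]' 40
python3 -c "
from h import *
s=sense();print(s['eef_pos'],yaw(s),s['force'],s['wrist_torque'])"
```

```text
time_s: 20.5
eef_pos: [604.3, 40.0, 52.4]
ee_rot: [0.0, 0.964, 0.264, 0.001]
force: [-0.3, -0.3, -0.7]
grip_width: 0.705
grip_force: 0.0
time_s: 21.3
eef_pos: [604.1, 39.7, 51.8]
ee_rot: [0.0, 0.964, 0.264, 0.0]
force: [-0.2, -3.7, 5.2]
grip_width: 0.243
grip_force: 42.4
[604.09725832  39.73565489  51.7700946 ] 30.648548639364485 [-0.19624004 -3.71945077  5.20745128] [-0.55756955  0.07172965 -0.11121129]
```

```bash
python3 -m crank '[[[0,0,0,0,0,0,0],[0,0,0,0,0,0,0],[0,0,0,0,0,0.25,0],[0,0,0,0,0,0.25,0],[0,0,0,0,0,0.25,0],[0,0,0,0,0,0.25,0],[0,0,0,0,0,0,0],[0,0,0,0,0,0,0]]]' 120
python3 -c "
from h import *
s=sense();print(s['eef_pos'],yaw(s),s['force'],s['wrist_torque'])"
python3 -m crank '[[[0,0,0,0,0,0.25,0],[0,0,0,0,0,0.25,0],[0,0,0,0,0,0.25,0],[0,0,0,0,0,0.25,0],[0,0,0,0,0,0.25,0],[0,0,0,0,0,0.25,0],[0,0,0,0,0,0,0],[0,0,0,0,0,0,0]]]' 120
python3 -c "
from h import *
s=sense();print(s['eef_pos'],yaw(s),s['force'],s['wrist_torque'])"
```

```text
time_s: 22.1
eef_pos: [604.1, 39.7, 52.0]
ee_rot: [0.0, 0.981, 0.196, 0.001]
force: [-0.9, -3.7, 7.3]
grip_width: 0.228
grip_force: 117.3
[604.13734381  39.74234579  51.99709392] 22.64819631085442 [-0.86967532 -3.68409248  7.31269991] [-0.49505177  0.13311252 -0.0461567 ]
time_s: 22.9
eef_pos: [604.2, 39.7, 52.0]
ee_rot: [0.0, 0.996, 0.093, 0.001]
force: [0.4, -3.0, 6.1]
grip_width: 0.231
grip_force: 117.3
[604.1981992   39.65556554  52.02406883] 10.645469365316439 [ 0.39218666 -3.00234649  6.13419462] [-0.62773662  0.08437682 -0.06802043]
```

```bash
echo "
from h import *
s=sense();print(s['eef_pos'].round(2),'yaw',round(yaw(s),2),'F',s['force'].round(2),'M',s['wrist_torque'].round(3),'tau6',s['tau'][5].round(3),s['time_s'])" > r.py
python3 -m crank '[[[0,0,0,0,0,0.2,0],[0,0,0,0,0,0.2,0],[0,0,0,0,0,0.2,0],[0,0,0,0,0,0.2,0],[0,0,0,0,0,0.2,0],[0,0,0,0,0,0.2,0],[0,0,0,0,0,0.2,0],[0,0,0,0,0,0.2,0]]]' >/dev/null; python3 r.py
python3 -m crank '[[[0,0,0,0,0,0.2,0],[0,0,0,0,0,0.2,0],[0,0,0,0,0,0.2,0],[0,0,0,0,0,0.2,0],[0,0,0,0,0,0.2,0],[0,0,0,0,0,0.2,0],[0,0,0,0,0,0.2,0],[0,0,0,0,0,0.2,0]]]' >/dev/null; python3 r.py
```

```text
[604.23  39.59  52.02] yaw -2.18 F [-0.5  -4.67  7.  ] M [-0.626  0.118  0.208] tau6 -0.164 23.7
[604.25  39.52  52.01] yaw -14.98 F [ 0.22 -4.33  7.4 ] M [-0.776  0.081  0.237] tau6 -0.163 24.5
```

```bash
python3 -m crank '[[[0,0,0,0,0,0.15,0],[0,0,0,0,0,0.15,0],[0,0,0,0,0,0.15,0],[0,0,0,0,0,0.15,0],[0,0,0,0,0,0.15,0],[0,0,0,0,0,0.15,0],[0,0,0,0,0,0.15,0],[0,0,0,0,0,0.15,0]]]' >/dev/null; python3 r.py
python3 -m crank '[[[0,0,0,0,0,0.04,0],[0,0,0,0,0,0.04,0],[0,0,0,0,0,0.04,0],[0,0,0,0,0,0.04,0],[0,0,0,0,0,0.04,0],[0,0,0,0,0,0.04,0],[0,0,0,0,0,0.04,0],[0,0,0,0,0,0.04,0]]]' >/dev/null; python3 r.py
```

```text
[604.23  39.45  52.  ] yaw -24.57 F [-1.25 -5.44  6.64] M [-0.784  0.073  0.179] tau6 -0.072 25.3
[604.22  39.45  51.98] yaw -27.09 F [-0.51 -4.98  6.91] M [-0.82   0.045  0.168] tau6 0.129 26.1
```

```bash
python3 -m crank '[[[0,0,0,0,0,0.04,0],[0,0,0,0,0,0.04,0],[0,0,0,0,0,0.04,0],[0,0,0,0,0,0.04,0],[0,0,0,0,0,0.04,0],[0,0,0,0,0,0.04,0],[0,0,0,0,0,0.04,0],[0,0,0,0,0,0.04,0]]]' >/dev/null; python3 r.py
```

```text
[604.23  39.42  52.02] yaw -29.65 F [ 0.4  -4.39  6.67] M [-0.834  0.077  0.278] tau6 0.129 26.9
```

```bash
python3 -m crank '[[[0,0,0,0,0,0.025,0],[0,0,0,0,0,0.025,0],[0,0,0,0,0,0.025,0],[0,0,0,0,0,0.025,0],[0,0,0,0,0,0.025,0],[0,0,0,0,0,0.025,0],[0,0,0,0,0,0.025,0],[0,0,0,0,0,0.025,0]]]' >/dev/null; python3 r.py
```

```text
[604.23  39.41  52.01] yaw -31.24 F [-0.66 -5.53  7.19] M [-0.823  0.099  0.21 ] tau6 0.156 27.7
```

```bash
python3 -m crank '[[[0,0,0,0,0,0.025,0],[0,0,0,0,0,0.025,0],[0,0,0,0,0,0.025,0],[0,0,0,0,0,0.025,0],[0,0,0,0,0,0.025,0],[0,0,0,0,0,0.025,0],[0,0,0,0,0,0.025,0],[0,0,0,0,0,0.025,0]]]' >/dev/null; python3 r.py
```

```text
[604.23  39.4   52.04] yaw -32.85 F [ 0.51 -5.15  7.17] M [-0.823  0.078  0.121] tau6 0.156 28.5
```

```bash
python3 -m crank '[[[0,0,0,0,0,0.025,0],[0,0,0,0,0,0.025,0],[0,0,0,0,0,0.025,0],[0,0,0,0,0,0.025,0],[0,0,0,0,0,0.025,0],[0,0,0,0,0,0.025,0],[0,0,0,0,0,0.025,0],[0,0,0,0,0,0.025,0]]]' >/dev/null; python3 r.py
```

```text
[604.22  39.42  52.04] yaw -34.44 F [-1.19 -5.04  6.82] M [-0.849  0.068  0.193] tau6 0.156 29.3
```

```bash
python3 -m crank '[[[0,0,0,0,0,0.025,0],[0,0,0,0,0,0.025,0],[0,0,0,0,0,0.025,0],[0,0,0,0,0,0.025,0],[0,0,0,0,0,0.025,0],[0,0,0,0,0,0.025,0],[0,0,0,0,0,0.025,0],[0,0,0,0,0,0.025,0]]]' >/dev/null; python3 r.py
```

```text
[604.24  39.4   52.02] yaw -36.04 F [-0.46 -4.95  6.54] M [-0.857  0.089  0.179] tau6 0.156 30.1
```

```bash
python3 -m crank '[[[0,0,0,0,0,0.025,0],[0,0,0,0,0,0.025,0],[0,0,0,0,0,0.025,0],[0,0,0,0,0,0.025,0],[0,0,0,0,0,0.025,0],[0,0,0,0,0,0.025,0],[0,0,0,0,0,0.025,0],[0,0,0,0,0,0.025,0]]]' >/dev/null; python3 r.py
```

```text
[604.21  39.39  51.99] yaw -37.65 F [-0.45 -5.51  6.21] M [-0.856  0.085  0.193] tau6 0.156 30.9
```

```bash
python3 -m crank '[[[0,0,0,0,0,0.02,0],[0,0,0,0,0,0.02,0],[0,0,0,0,0,0.02,0],[0,0,0,0,0,0.02,0],[0,0,0,0,0,0.02,0],[0,0,0,0,0,0.02,0],[0,0,0,0,0,0.02,0],[0,0,0,0,0,0.02,0]]]' >/dev/null; python3 r.py
```

```text
[604.23  39.4   52.02] yaw -38.92 F [-0.47 -5.86  7.  ] M [-0.918  0.088  0.237] tau6 0.165 31.7
```

```bash
python3 -m crank '[[[0,0,0,0,0,0.02,0],[0,0,0,0,0,0.02,0],[0,0,0,0,0,0.02,0],[0,0,0,0,0,0.02,0],[0,0,0,0,0,0.02,0],[0,0,0,0,0,0.02,0],[0,0,0,0,0,0.02,0],[0,0,0,0,0,0.02,0]]]' >/dev/null; python3 r.py
```

```text
[604.22  39.38  52.03] yaw -40.19 F [-1.03 -4.99  7.77] M [-0.886  0.104  0.291] tau6 0.241 32.5
```

```bash
python3 -m crank '[[[0,0,0,0,0,0.02,0],[0,0,0,0,0,0.02,0],[0,0,0,0,0,0.02,0],[0,0,0,0,0,0.02,0],[0,0,0,0,0,0.02,0],[0,0,0,0,0,0.02,0],[0,0,0,0,0,0.02,0],[0,0,0,0,0,0.02,0]]]' >/dev/null; python3 r.py
```

```text
[604.23  39.35  52.01] yaw -41.47 F [-1.03 -6.08  6.58] M [-0.864  0.063  0.285] tau6 0.269 33.3
```

```bash
python3 -m crank '[[[0,0,0,0,0,0.02,0],[0,0,0,0,0,0.02,0],[0,0,0,0,0,0.02,0],[0,0,0,0,0,0.02,0],[0,0,0,0,0,0.02,0],[0,0,0,0,0,0.02,0],[0,0,0,0,0,0.02,0],[0,0,0,0,0,0.02,0]]]' >/dev/null; python3 r.py
```

```text
[604.23  39.34  52.04] yaw -42.72 F [-1.32 -4.98  6.82] M [-0.918  0.126  0.602] tau6 0.485 34.1
```

```bash
python3 -m crank '[[[0,0,0,0,0,0.02,0],[0,0,0,0,0,0.02,0],[0,0,0,0,0,0.02,0],[0,0,0,0,0,0.02,0],[0,0,0,0,0,0.02,0],[0,0,0,0,0,0,0],[0,0,0,0,0,0,0],[0,0,0,0,0,0,0]]]' >/dev/null; python3 r.py
```

```text
[604.2   39.33  52.02] yaw -43.51 F [-0.93 -5.35  7.43] M [-0.885  0.13   0.603] tau6 0.585 34.9
```

```bash
python3 -m crank '[[[0,0,0,0,0,0.02,0],[0,0,0,0,0,0.02,0],[0,0,0,0,0,0.02,0],[0,0,0,0,0,0.02,0],[0,0,0,0,0,0.02,0],[0,0,0,0,0,0,0],[0,0,0,0,0,0,0],[0,0,0,0,0,0,0]]]' >/dev/null; python3 r.py
```

```text
[604.18  39.35  52.01] yaw -44.28 F [-0.62 -5.64  7.36] M [-0.973  0.16   0.736] tau6 0.729 35.7
```

```bash
python3 -m crank '[[[0,0,0,0,0,0.025,0],[0,0,0,0,0,0.025,0],[0,0,0,0,0,0.025,0],[0,0,0,0,0,0.025,0],[0,0,0,0,0,0.025,0],[0,0,0,0,0,0.025,0],[0,0,0,0,0,0,0],[0,0,0,0,0,0,0]]]' >/dev/null; python3 r.py
```

```text
[604.19  39.33  52.03] yaw -45.46 F [-1.52 -6.1   7.02] M [-0.939  0.031  0.895] tau6 0.925 36.5
```

Firmly tight at about 0.92 Nm, roughly 5.5 N on the post. Now I let go and retreat.

```bash
python3 -m crank '[[[0,0,0,0,0,0,50],[0,0,0,0,0,0,50],[0,0,0,0,0,0,50],[0,0,0,0,0,0,50],[0,0,0,0,0,0,50],[0,0,-0.4,0,0,0,50],[0,0,-0.8,0,0,0,50],[0,0,-1,0,0,0,50]]]'
python3 -m crank '[[[0,0,-1,0,0,0,50],[0,0,-1,0,0,0,50],[0,0,-1,0,0,0,50],[0,0,-0.5,0,0,0,50],[0,0,0,0,0,0,50],[0,0,0,0,0,0,50],[0,0,0,0,0,0,50],[0,0,0,0,0,0,50]]]'
python3 - <<'E'
from h import *
s=sense(); im=capture("wrist"); print(s["time_s"],s["eef_pos"],yaw(s)); cv2.imwrite("pics/w7.png",im)
E
```

```text
time_s: 37.3
eef_pos: [603.4, 40.1, 107.0]
ee_rot: [0.0, 0.922, -0.387, -0.001]
force: [-0.9, -0.2, 1.0]
grip_width: 0.585
grip_force: 0.0
time_s: 38.1
eef_pos: [603.4, 40.1, 192.7]
ee_rot: [0.0, 0.922, -0.387, -0.001]
force: [0.8, -0.4, 0.4]
grip_width: 0.582
grip_force: 0.0
38.1 [603.39725588  40.10203996 192.68788411] -45.588528244776626
```

View pics/w7.png

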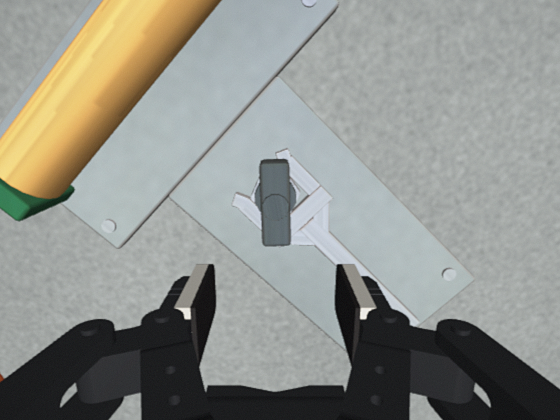

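The spanner is still home on the nut, with its handle running to (415,318). The bar at (275,200) stayed where I left it. I'm handing in.

```bash
python3 -c "
from rig import *
print(finish_job())"
```

```text
the job is handed in; nothing more can be done
None
```

I handed the job in at about 38 s: the large spanner is flat on the plate, home on the lower nut and let go. The jam nut is turned to about 0.92 Nm at the wrist, which I work out as about 5.5 N on the post; I couldn't read the post force or the lower nut's turn directly, and the hand-in gave no verdict.

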